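Unlock and slide the scanner mount at the reception desk

TASK

With a fingertip rolled along its knurled rim, and without gripping it, turn the black locking collar of the scanner mount two full turns counter-clockwise (seen from above) to loosen it, no more. Then push the scanner cradle with the fingers along its rail right up to the green end stop. Do not pinch or lift anything, and leave the other things on the desk where they are; finish with the hand clear.

Things in the scene. Friction and masses are not known exactly. Their poses are not given: they have to be found in the camera images.
- mount: Fixed aluminium base plate of a scanner mount, x -65 to 65, y -145 to 310, 10 mm thick. Origin on the desk below the collar's axis; y runs along the rail from the collar to the green end stop (100 mm wide, 40 mm high, near face at y = 296 mm). Under the collar a steel bridge, 84 (x) x 50 (y), top 24 mm above the desk; a slide strip runs through it, top 18 mm.
- collar_top (a point): Centre of the top of the black knurled locking collar: solid disc 90 mm across, 22 mm high, upright axis, 30 upright ribs standing 3 mm proud round the rim, grey top with a white radial bar (x axis points along it and turns with it). Tight, its top is 48 mm and its underside 26 mm above the desk; it climbs 3.5 mm per turn of loosening.
- collar (a joint): Turn of the collar, rad: 0 fully tight, grows as loosened, counter-clockwise seen from above; starts hand-tight at 0 to 0.4. Needs about 0.07 N m (2 N at the rim), stays where left. A pin under it locks the slide for the first one and a half turns. Much beyond two turns it comes off its thread.
- carriage (a joint): Travel in m of the scanner cradle along the rail: 0 locked start, 0.08 against the green end stop. Slides with about 2 N once unlocked and stays where it is left.
- push_face (a point): Centre of the flat upright side of the black scanner cradle that faces the collar: 125 mm from the collar axis at the start, 38 mm above the desk; moves with the cradle. The cradle block is 96 mm across the rail, 90 mm along it, from 18 to 56 mm above the desk. Push it along mount +y.
- scanner_mid (a point): Middle of the grip of the grey and black barcode scanner that lies fixed in the cradle, 66 mm above the desk, 53 mm beyond push_face along mount +y; its top is 85 mm above the desk, its nearest side 30 mm beyond push_face, and its head overhangs the cradle by 27 mm towards mount +x.
- mug: Bystander, loose: white mug, 76 mm across, 90 mm high; origin under its centre.
- stamp: Bystander, loose: red and black self-inking stamp, 45 x 60 x 67 mm; origin under its centre.
- carton: Bystander, loose: small red and white carton, 45 x 45 x 80 mm; origin under its centre.
- stapler: Bystander, loose: blue and black stapler, 140 x 36 x 50 mm; origin under its centre.
- mouse: Bystander, loose: black computer mouse, 100 x 58 x 30 mm; origin under its centre.
- marker: Bystander, loose: orange marker pen with black cap, 128 x 15 x 15 mm, lying; origin under its barrel.

How it is judged (in metres and radians):
On the way, in this order (a step that is already met when the one before it is completed fails the run):
1. the collar has been loosened by two turns while the cradle still stands at its start (value of joint collar between 10.7 and 14.8 rad and value of joint carriage below 0.02 m), for 0.2 s.
2. the cradle has been pushed to the end stop (value of joint carriage above 0.073 m), for 0.2 s.
At the end, for the whole second after the job is handed in: The collar stands at rest two turns loose (between 1.7 and 2.35 turns from fully tight) and the cradle is within 7 mm of the end stop (value of joint collar between 10.7 and 14.8 rad and value of joint carriage above 0.073 m and velocity of joint collar between -0.1 and 0.1 rad/s); the robot touches nothing.
It fails at once if the collar is unscrewed too far (over 2.45 turns) (value of joint collar above 15.4 rad).
It fails at once if the collar is gripped between the fingers (horizontal distance between the grasp point and collar_top below 0.02 m and z of the grasp point in the frame of collar_top below 0.008 m).
It fails at once if the scanner is gripped between the fingers (distance between the grasp point and scanner_mid below 0.02 m).
It fails at once if something else on the desk is moved by over 20 mm or lifted (distance of any of mug, stamp, carton, stapler, mouse, marker from where it was at the start of the episode above 0.02 m).
It also fails if it takes over 72 s, if anything falls off the work surface, if the arm or the gripper's body presses on something with over 40 N, if the wrist force passes 120 N, or if a joint passes its speed limit or range.

ROBOT

A 6-joint arm with a two-finger parallel gripper is mounted at the origin on the work surface. World frame = base frame: x ahead of the robot, y to its left, z up, the work surface at z = 0. Lengths are in mm, angles in rad, forces in N, time in s.
With the tool pointing down it reaches from about 325 to 775 mm from the base axis. Payload 9.3 kg.
Tool frame: the origin (TCP) lies between the finger pads; the fingertips stand 8 mm ahead of it and the grasp point (between the pads) lies 11 mm behind it; z points along the fingers, y is the direction in which the jaws open and shut (so a half turn about z gives the same grasp; the last joint's range is limited). The gripper opens to 85 mm and grips with 20 to 120 N. Pads are 22 mm wide; open, the fingers measure 114 mm over their backs; the gripper's body (76 mm by 85 mm) begins 54 mm behind the grasp point. The pads swing forward as they close: fully open they stand 13 mm farther back than shut.
Start: joints at [1.137, 0.259, 0.021, 1.334, 0, 1.418], TCP at [152.42, 528.455, 239.279] pointing down, gripper open.
Joint ranges: [-3.04, 3.04], [-0.91, 1.82], [-1.04, 1.36], [-1.92, 1.95], [-1.52, 1.45], [-3.14, 3.14]. Speed limits (rad/s): [2.22, 2.22, 2.79, 3.14, 3.14, 3.14].

INTERFACE

Orientations are given as a unit quaternion [x, y, z, w].
In Python, from station import read_state, imaging, ctrl gives the robot as it stands. The module is installed in compiled form; this text tells all that it offers.
- The arm moves only by the tool arm_command, never from a script. Its argument "moves" is a list of rows, each an object with "offset": the shift along the world's x, y, z each as a share of 25 cm, from -1 to 1, a list of three; "angular": the turn, a rotation vector about the world's x, y, z each as a share of pi rad, from -1 to 1, a list of three; "gripper": the opening, from -1 (shut) to 1 (fully open). In form: [{"offset": [tx, ty, tz], "angular": [ax, ay, az], "gripper": gripper}, ...]. A call has exactly 10 rows; each row shifts and turns the commanded pose from where the row before left it; what a row does not reach is not made up. A row lasts 1/8 s, in which the tool goes at most 62.5 mm and 10.7 degrees, less where a joint would pass 70% of its speed; a pose out of reach is approached as far as the arm can. A call with a number of a shift or a turn outside -1 to 1 is refused whole. A call with a gripper value outside its range is refused whole. The fingers move at their own pace and stop on an object; "newtons" is the grip in N (left out, the last holds). Time passes only in rows, so rows that do not move let the fingers close, or fill a call up. It gives the time, the measured TCP pose, the force and the opening at its end, in the units of the state.
- read_state(): the state, without advancing time (a new reading comes with each control period).
- imaging.camera(name): name is "side" or "top" or "wrist"; returns a dict with "color" (480x640x3 uint8, red, green, blue), "mtx" (3x3 intrinsics, pixels), "origin" and "orientation" of the camera in the world; the wrist camera has in their place "hand_eye" (4x4, takes a point from camera to tool coordinates, whose origin is the TCP and whose axes are the flange's). Camera axes: x right, y down, z forward; pixel columns grow to the right and rows downward; lengths in mm; the calibration is good to about 2 mm. A picture is of the moment at which its call begins: read the wrist's pose just before it. There is no depth.
- ctrl.sign_off(): hands the job in, once; it reports no verdict.
Trained networks look in a picture, given as the dict that the camera call returned (one of the last four; its "shot" number tells which), for a name from the list of things; names that differ only in an ending like _2 or _b are one class to them, and where a whole thing is asked for, a point or a joint stands for the part that bears it (a point fixed in the world has none). Each returns a list of dicts, best first, with "conf" (0 to 1); they miss things now and then, are a little off and sometimes report something else, mostly with a low value. They report only what shows in the picture. A call takes as long as a camera call.
- imaging.search_frame(picture, name): "centre" ([column, row] in pixels, amid what is visible of it).
- imaging.pinpoint(picture, name): "centre" ([column, row] in pixels: a listed point, or the origin of a listed thing).
The state is a dict: "t": time; "qpos": joint angles; "joint_velocities": joint speeds; "joint_efforts": joint torques, N m; "eef_pos": TCP position; "eef_rot": TCP orientation; "wrist_force": force on the tool from outside, world axes, zero at the start; "moment": the same for the moment, N m; "finger_gap": opening from 0.0 (shut) to 1.0 (fully open).
Only numpy, scipy, OpenCV 4.12 (cv2) and the standard library are available. Lean on these libraries where they do the work, as an engineer would, in place of code of your own. Each camera call takes 0.05 s, during which the arm holds its last target. There are 200 camera calls.

## Working session

There is one attempt and no reset: what is moved stays moved. The work goes in short steps, Python scripts to look and compute and a tool call to move; the robot and the scene stay as the last step left them, time stands still between calls to the robot, and variables do not carry over. Pictures are saved under pics/ and viewed, about 8 in all and at most 12, crops included, and the job is handed in when it is done.

Besides the shell and the picture viewer there is one more tool, called after "Emit:" by a JSON object that holds its "method" and its "body". arm_command: Moves the arm, as the interface text tells. Its arguments: {"type":"object","properties":{"moves":{"type":"array","items":{"type":"object","properties":{"offset":{"type":"array","items":{"type":"number","minimum":-1,"maximum":1}},"angular":{"type":"array","items":{"type":"number","minimum":-1,"maximum":1}},"gripper":{"type":"number"}}}},"newtons":{"type":"number"}},"required":["moves"]}

```bash
mkdir -p pics; cat > h.py <<'E'
import numpy as np, cv2
from scipy.spatial.transform import Rotation as R
from station import read_state, imaging, ctrl
def rot(q):
    q=np.array(q,float)
    return q if q.shape==(3,3) else R.from_quat(q).as_matrix()
def ray(c,px):
    d=rot(c["orientation"])@np.linalg.solve(np.array(c["mtx"]),[px[0],px[1],1.]); return np.array(c["origin"],float),d
def onz(c,px,z):
    o,d=ray(c,px); return o+d*(z-o[2])/d[2]
def proj(c,p):
    q=np.array(c["mtx"])@(rot(c["orientation"]).T@(np.array(p,float)-c["origin"])); return q[:2]/q[2]
def save(c,n): cv2.imwrite(f"pics/{n}.png",c["color"][:,:,::-1])
E
python3 - <<'E'
from h import *
Z=dict(mount=0,collar_top=48,push_face=38,scanner_mid=66,mug=0,stamp=0,carton=0,stapler=0,mouse=0,marker=0)
for n in("top","side"):
    c=imaging.camera(n); save(c,n+"0")
    print(n,np.round(c["origin"]),c["orientation"])
    for k,z in Z.items():
        for r in imaging.pinpoint(c,k)[:2]: print(k,round(r["conf"],2),np.round(r["centre"]),np.round(onz(c,r["centre"],z),1))
s=read_state();print(s)
E
```

```text
top [ 386.  -79. 1338.] [-0.70459987  0.70661101 -0.04253179  0.04930472]
mount 0.82 [287. 265.] [506.    9.5   0. ]
collar_top 0.85 [280. 263.] [505.5  20.4  48. ]
push_face 0.67 [226. 270.] [491.3 135.6  38. ]
mug 0.65 [322. 189.] [672.4 -66.8   0. ]
stamp 0.67 [234. 203.] [642.  126.8   0. ]
stamp 0.51 [392. 166.] [ 723.1 -221.     0. ]
carton 0.55 [164. 217.] [611.6 280.2   0. ]
stapler 0.21 [318. 186.] [679.1 -58.6   0. ]
mouse 0.91 [476. 274.] [ 484.6 -399.     0. ]
mouse 0.24 [226. 266.] [503.8 141.1   0. ]
marker 0.78 [392. 172.] [ 710.6 -221.9    0. ]
side [ 288. -652.  683.] [ 0.89944466 -0.20936563  0.08491    -0.37410644]
mount 0.82 [278. 242.] [512.5  17.1   0. ]
mount 0.6 [305. 197.] [629.8 133.5   0. ]
collar_top 0.73 [277. 224.] [514.7  21.4  48. ]
push_face 0.93 [250. 199.] [496.4 140.   38. ]
scanner_mid 0.57 [237. 174.] [491.5 206.3  66. ]
mug 0.93 [361. 242.] [674.8 -62.9   0. ]
stamp 0.68 [308. 198.] [635.5 128.9   0. ]
carton 0.94 [275. 168.] [609.6 279.1   0. ]
stapler 0.86 [322. 321.] [ 505.4 -215.2    0. ]
stapler 0.27 [281. 224.] [541.4  69.8   0. ]
mouse 0.82 [355. 410.] [ 475.9 -391.4    0. ]
mouse 0.41 [248. 199.] [503.6 189.6   0. ]
marker 0.63 [416. 281.] [ 718.3 -210.5    0. ]
{'t': 1.1, 'qpos': array([1.13740099e+00, 2.58575434e-01, 2.15185755e-02, 1.33369651e+00,
       1.18196976e-05, 1.41819310e+00]), 'joint_velocities': array([ 0.00064546, -0.0006669 ,  0.0003752 ,  0.00063242,  0.0001565 ,
        0.00060276]), 'joint_efforts': array([ 1.51763154e-03, -5.55394328e+01,  3.44739640e+01,  1.43883793e-03,
       -2.61613775e-05, -3.87147765e-06]), 'eef_pos': array([152.41907513, 528.46320738, 239.29939897]), 'eef_rot': array([1.39935281e-01, 9.90160652e-01, 2.22708986e-05, 5.45804071e-07]), 'wrist_force': array([ 0.37289046, -0.31992673, -0.33156009]), 'moment': array([-0.00032259,  0.03823558,  0.00351207]), 'finger_gap': 1.0000684651350584}
```

```bash
python3 -c "
import cv2,numpy as np
a=cv2.imread('pics/top0.png');b=cv2.imread('pics/side0.png');print(a.shape,b.shape)"
```

```text
(480, 640, 3) (480, 640, 3)
```

View pics/top0.png

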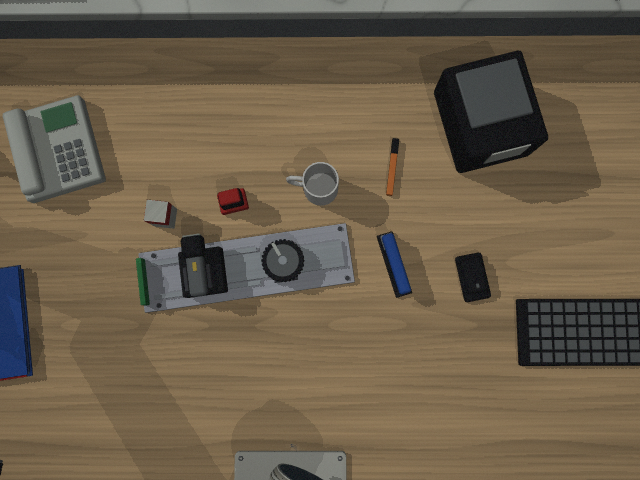

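View pics/side0.png

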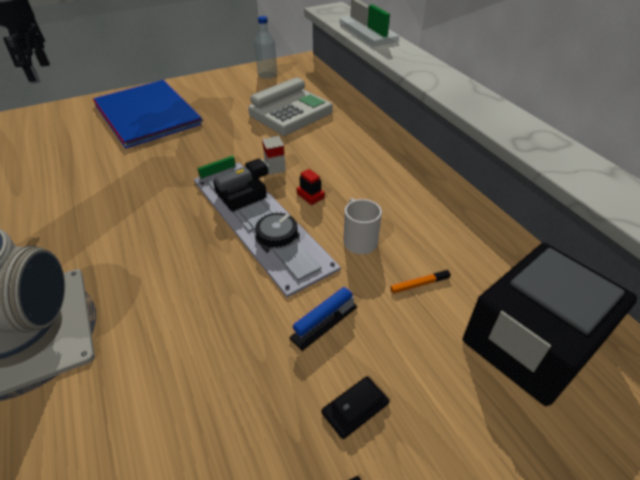

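Top and side views agree: the collar is at px (282,260) in the top view and about (508,20) mm, with the rail running along +y at roughly 97°. The cradle is at px (205,268) and the green stop at (142,282). I'll move above it with the gripper shut for a wrist view.

Emit:
{"method": "arm_command", "body": {"moves": [{"offset":[0.14,-0.2,0],"angular":[0,0,0.013],"gripper":-1},{"offset":[0.14,-0.2,0],"angular":[0,0,0.013],"gripper":-1},{"offset":[0.14,-0.2,0],"angular":[0,0,0.013],"gripper":-1},{"offset":[0.14,-0.2,0],"angular":[0,0,0.013],"gripper":-1},{"offset":[0.14,-0.2,0],"angular":[0,0,0.013],"gripper":-1},{"offset":[0.14,-0.2,0],"angular":[0,0,0.013],"gripper":-1},{"offset":[0.14,-0.2,0],"angular":[0,0,0.013],"gripper":-1},{"offset":[0.14,-0.2,0],"angular":[0,0,0.013],"gripper":-1},{"offset":[0.14,-0.2,0],"angular":[0,0,0.013],"gripper":-1},{"offset":[0.08,-0.16,0],"angular":[0,0,0.013],"gripper":-1}], "newtons": 20}}

```text
t: 2.35
eef_pos: [488.7, 36.2, 239.1]
eef_rot: [-0.064, 0.998, -0.0, 0.0]
wrist_force: [-0.3, 0.6, 0.4]
finger_gap: -0.0
```

```bash
cat >> h.py <<'E'
def wrist():
    s=read_state(); c=imaging.camera("wrist"); H=np.array(c["hand_eye"],float)
    T=np.eye(4);T[:3,:3]=rot(s["eef_rot"]);T[:3,3]=s["eef_pos"]
    W=T@H; c["origin"]=W[:3,3]; c["orientation"]=W[:3,:3]; return s,c
E
python3 - <<'E'
from h import *
s,c=wrist(); save(c,"w0")
print(s["t"],s["eef_pos"],s["eef_rot"],s["qpos"],s["finger_gap"]);print(c["hand_eye"],c["mtx"])
for k,z in dict(mount=0,collar_top=48,push_face=38,scanner_mid=66).items():
    for r in imaging.pinpoint(c,k)[:2]: print(k,round(r["conf"],2),np.round(r["centre"]),np.round(onz(c,r["centre"],z),1))
E
```

```text
2.35 [488.6887655   36.16612566 239.13624594] [-6.37981377e-02  9.97962816e-01 -4.68256647e-05  1.16469928e-04] [-9.75376323e-02  1.56112454e-01 -1.12721260e-01  1.30171765e+00
 -5.50058066e-05 -2.25220632e-01] -0.0004863858317817786
[[-5.39256871e-04 -9.53757250e-01 -3.00577474e-01  7.72015541e+01]
 [ 9.99999799e-01 -6.14208542e-04  1.54865521e-04  3.59817034e-01]
 [-3.32321365e-04 -3.00577330e-01  9.53757390e-01 -1.35592613e+02]
 [ 0.00000000e+00  0.00000000e+00  0.00000000e+00  1.00000000e+00]] [[421.67550229   0.         324.63013051]
 [  0.         421.67550229 239.19112207]
 [  0.           0.           1.        ]]
mount 0.61 [302. 216.] [510.1  18.3   0. ]
collar_top 0.84 [297. 233.] [511.9  17.1  48. ]
collar_top 0.28 [529. 234.] [488.9 203.4  48. ]
push_face 0.84 [448. 223.] [490.7 139.8  38. ]
scanner_mid 0.79 [528. 234.] [484.5 192.9  66. ]
```

View pics/w0.png

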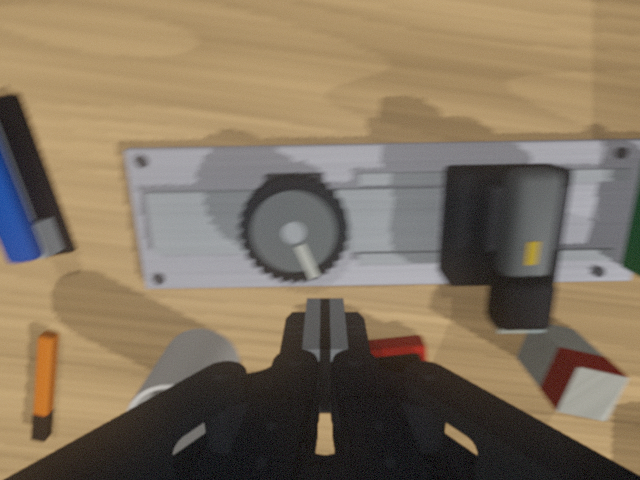

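The wrist view shows the collar at about (295,230), its bar pointing to (312,275), and the cradle face at x≈443. The plate edges are nearly horizontal, and the shut fingertips are at (325,310). Next I'll refine the axis and the rail direction.

```bash
cat >> h.py <<'E'
def collar(c,C,h,up=None):
    """rectify the collar top plane; return (ctr estimate from dark rim, bar angle deg world)"""
    g=np.linspace(-60,60,241); X,Y=np.meshgrid(C[0]+g,C[1]+g)
    P=np.stack([X,Y,np.full_like(X,h)],-1)-c["origin"]
    q=P@rot(c["orientation"])@np.array(c["mtx"]).T; q=(q[...,:2]/q[...,2:]).astype(np.float32)
    return cv2.remap(c["color"],q[...,0],q[...,1],cv2.INTER_LINEAR)
E
python3 - <<'E'
from h import *
s,c=wrist()
E=lambda a,b:[onz(c,p,10)[:2] for p in(a,b)]
g=cv2.cvtColor(c["color"],7)
# plate edges: gradient search on saturation
hsv=cv2.cvtColor(c["color"],cv2.COLOR_RGB2HSV)[...,1].astype(int)
for rng in((130,175),(265,300)):
    pts=[]
    for x in list(range(160,230,5))+list(range(570,620,5))+list(range(370,430,5)):
        col=cv2.GaussianBlur(hsv[rng[0]:rng[1],x-2:x+3].mean(1),(1,5),0).ravel(); d=np.abs(np.diff(col)); k=d.argmax()
        pts.append(onz(c,(x,rng[0]+k+.5),10)[:2])
    vx,vy,x0,y0=cv2.fitLine(np.float32(pts),cv2.DIST_HUBER,0,.01,.01).ravel()
    print(np.degrees(np.arctan2(vy,vx)),x0,y0)
img=collar(c,(511,18),48); cv2.imwrite("pics/col0.png",cv2.resize(img,(482,482))[:,:,::-1])
E
```

```text
-81.79241 433.8121 83.188995
-81.90389 564.2374 93.45221
```

View pics/col0.png

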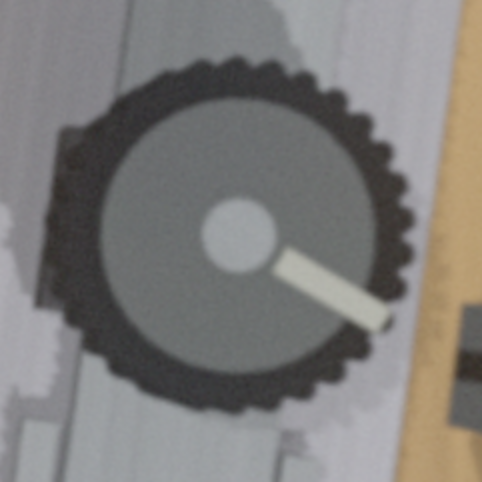

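Refined values:
- The axis is at about (509.7, 16.6).
- The rail direction is 98.15°.
- The bar is at 30.6° in the world frame, so the joint is at about 0.39 rad.
- The radius over the ribs is about 45 mm.

I'll go down on the mount −y side and feel for the rim.

Emit:
{"method": "arm_command", "body": {"moves": [{"offset":[0.042,-0.125,0],"angular":[0,0,0.005],"gripper":-1},{"offset":[0.042,-0.125,0],"angular":[0,0,0],"gripper":-1},{"offset":[0.042,-0.125,0],"angular":[0,0,0],"gripper":-1},{"offset":[0,0,-0.133],"angular":[0,0,0],"gripper":-1},{"offset":[0,0,-0.133],"angular":[0,0,0],"gripper":-1},{"offset":[0,0,-0.133],"angular":[0,0,0],"gripper":-1},{"offset":[0,0,-0.133],"angular":[0,0,0],"gripper":-1},{"offset":[0,0,-0.133],"angular":[0,0,0],"gripper":-1},{"offset":[0,0,-0.133],"angular":[0,0,0],"gripper":-1},{"offset":[0,0,0],"angular":[0,0,0],"gripper":-1}]}}

```text
t: 3.9
eef_pos: [517.3, -53.6, 38.4]
eef_rot: [-0.072, 0.997, 0.001, -0.002]
wrist_force: [0.0, -1.6, -0.0]
finger_gap: 0.004
```

Emit:
{"method": "arm_command", "body": {"moves": [{"offset":[-0.0014,0.01,0],"angular":[0,0,0],"gripper":-1},{"offset":[-0.0014,0.01,0],"angular":[0,0,0],"gripper":-1},{"offset":[-0.0014,0.01,0],"angular":[0,0,0],"gripper":-1},{"offset":[-0.0014,0.01,0],"angular":[0,0,0],"gripper":-1},{"offset":[-0.0014,0.01,0],"angular":[0,0,0],"gripper":-1},{"offset":[-0.0014,0.01,0],"angular":[0,0,0],"gripper":-1},{"offset":[0,0,0],"angular":[0,0,0],"gripper":-1},{"offset":[0,0,0],"angular":[0,0,0],"gripper":-1},{"offset":[0,0,0],"angular":[0,0,0],"gripper":-1},{"offset":[0,0,0],"angular":[0,0,0],"gripper":-1}]}}

```text
t: 5.15
eef_pos: [517.1, -41.0, 40.0]
eef_rot: [-0.071, 0.997, -0.001, 0.0]
wrist_force: [-0.9, -5.1, 1.7]
finger_gap: -0.003
```

Emit:
{"method": "arm_command", "body": {"moves": [{"offset":[-0.0014,0.01,0],"angular":[0,0,0],"gripper":-1},{"offset":[0,0,0],"angular":[0,0,0],"gripper":-1},{"offset":[0,0,0],"angular":[0,0,0],"gripper":-1},{"offset":[0,0,0],"angular":[0,0,0],"gripper":-1},{"offset":[0,0,0],"angular":[0,0,0],"gripper":-1},{"offset":[0,0,0],"angular":[0,0,0],"gripper":-1},{"offset":[0,0,0],"angular":[0,0,0],"gripper":-1},{"offset":[0,0,0],"angular":[0,0,0],"gripper":-1},{"offset":[0,0,0],"angular":[0,0,0],"gripper":-1},{"offset":[0,0,0],"angular":[0,0,0],"gripper":-1}]}}

```text
t: 6.4
eef_pos: [517.5, -40.1, 40.5]
eef_rot: [-0.071, 0.997, -0.002, 0.001]
wrist_force: [0.7, -12.4, 3.8]
finger_gap: -0.002
```

```bash
python3 - <<'E'
from h import *
s,c=wrist(); save(c,"w1"); cv2.imwrite("pics/w1c.png",cv2.resize(c["color"][150:420,180:500,::-1],None,fx=2,fy=2))
print(s["eef_pos"],s["wrist_force"])
E
```

```text
[517.51556481 -40.05444082  40.46878756] [  0.68639736 -12.42592963   3.76937893]
```

View pics/w1c.png

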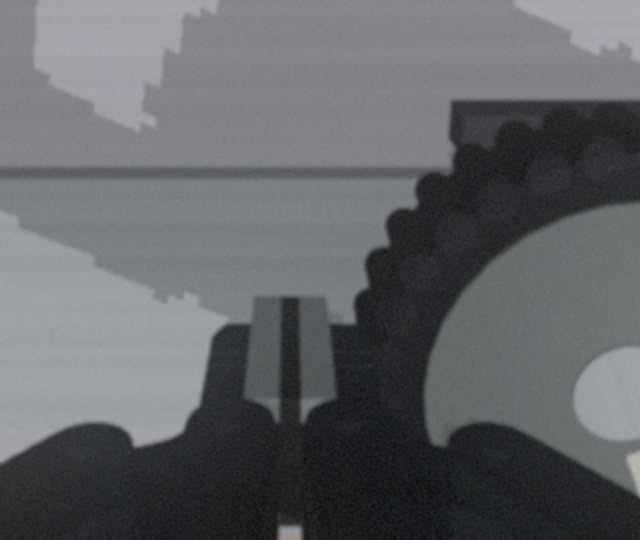

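The finger back touches the rim on its rib tips. Contact is compliant (about 5 N/mm), with finger half-thickness around 13 mm. Next I'll generate an orbit path, a rounded rectangle inset by about 2.5 mm.

```bash
cat >> h.py <<'E'
C=np.array([509.7,16.6]); TH=np.radians(8.15)
M=np.array([[np.cos(TH),-np.sin(TH)],[np.sin(TH),np.cos(TH)]]) # mount->world
def path(Rr=42.5,a=11,b=13):
    pts=[]
    for k,(sx,sy) in enumerate([(1,-1),(1,1),(-1,1),(-1,-1)]):
        for t in np.linspace(-90+90*k,90*k,200): pts.append([sx*a+Rr*np.cos(np.radians(t)),sy*b+Rr*np.sin(np.radians(t))])
    pts.append(pts[0]); return np.array(pts)
def steps(cmd,n,ds=10,**kw):
    """cmd: current commanded mount xy; n rows along orbit ccw"""
    p=path(**kw); p=np.vstack([p[:-1]]*3); L=np.r_[0,np.cumsum(np.linalg.norm(np.diff(p,axis=0),axis=1))]
    # dense then nearest
    s0=L[np.argmin(np.linalg.norm(p[:800]-cmd,axis=1)) + (0 if cmd[0]>=0 or cmd[1]>0 else 0)]
    # flat bottom part: interpolate
    g=np.arange(0,L[-1],.25); P=np.c_[np.interp(g,L,p[:,0]),np.interp(g,L,p[:,1])]
    per=int(round(L[800]/.25)); i0=np.argmin(np.linalg.norm(P[:per]-cmd,axis=1))
    w=M@np.array(cmd)
    for r in range(n):
        tgt=M@P[i0+int((r+1)*ds/.25)]; d=np.round((tgt-w)/250,3); w=w+d*250
        print("%.3f, %.3f"%tuple(d))
    print("cmd mount now",np.round(w@M,2))
def bar(c,h,show=None):
    g=collar(c,C,h); hsv=cv2.cvtColor(g,cv2.COLOR_RGB2GRAY).astype(float)
    a=np.radians(np.arange(0,360,1)); out=[]
    for t in a:
        r=np.arange(18,36,1.); out.append(hsv[np.round((np.sin(t)*r+60)*2).astype(int),np.round((np.cos(t)*r+60)*2).astype(int)].mean())
    out=np.array(out); k=np.argmax(cv2.GaussianBlur(np.r_[out,out,out].reshape(-1,1),(1,9),0).ravel()[360:720])
    if show: cv2.imwrite(f"pics/{show}.png",cv2.resize(g,(482,482))[:,:,::-1])
    return k,round(out[k]),round(np.median(out)),(k-8.15)%360/57.3
E
python3 - <<'E'
from h import *
s,c=wrist(); print("wrist",bar(c,48)); print("top",bar(imaging.camera("top"),48))
steps((-1,-54.8),40)
E
```

```text
wrist (np.int64(38), 160, 102, np.float64(0.5209424083769634))
top (np.int64(45), 117, 116, np.float64(0.643106457242583))
0.040, 0.003
0.039, 0.008
0.036, 0.018
0.031, 0.025
0.024, 0.032
0.016, 0.036
0.007, 0.039
-0.002, 0.040
-0.005, 0.040
-0.006, 0.039
-0.007, 0.040
-0.015, 0.037
-0.023, 0.032
-0.030, 0.027
-0.035, 0.018
-0.039, 0.010
-0.040, 0.000
-0.039, -0.005
-0.040, -0.006
-0.039, -0.008
-0.037, -0.015
-0.032, -0.025
-0.025, -0.030
-0.018, -0.036
-0.008, -0.039
0.001, -0.040
0.005, -0.040
0.006, -0.039
0.006, -0.040
0.014, -0.037
0.022, -0.034
0.029, -0.027
0.034, -0.020
0.039, -0.011
0.040, -0.002
0.039, 0.005
0.040, 0.006
0.039, 0.007
0.037, 0.015
0.033, 0.023
cmd mount now [ 34.53 -48.27]
```

Emit:
{"method": "arm_command", "body": {"moves": [{"offset":[0.04,0.003,0],"angular":[0,0,0],"gripper":-1},{"offset":[0.039,0.008,0],"angular":[0,0,0],"gripper":-1},{"offset":[0.036,0.018,0],"angular":[0,0,0],"gripper":-1},{"offset":[0.031,0.025,0],"angular":[0,0,0],"gripper":-1},{"offset":[0.024,0.032,0],"angular":[0,0,0],"gripper":-1},{"offset":[0.016,0.036,0],"angular":[0,0,0],"gripper":-1},{"offset":[0.007,0.039,0],"angular":[0,0,0],"gripper":-1},{"offset":[-0.002,0.04,0],"angular":[0,0,0],"gripper":-1},{"offset":[-0.005,0.04,0],"angular":[0,0,0],"gripper":-1},{"offset":[-0.006,0.039,0],"angular":[0,0,0],"gripper":-1}]}}

```text
t: 7.8
eef_pos: [562.9, 32.9, 40.4]
eef_rot: [-0.072, 0.997, -0.0, 0.002]
wrist_force: [5.1, -0.9, -0.5]
finger_gap: 0.001
```

```bash
python3 - <<'E'
from h import *
s,c=wrist(); print("wrist",bar(c,49,"b1")); save(c,"w2");print("top",bar(imaging.camera("top"),49))
print((s["eef_pos"][:2]-C)@M)
E
```

```text
wrist (np.int64(124), 185, 110, np.float64(2.0218150087260036))
top (np.int64(90), 96, 67, np.float64(1.4284467713787086))
[54.9742335   8.64033801]
```

The bar went from 38° to 124°, so the drive works. Continuing.

Emit:
{"method": "arm_command", "body": {"moves": [{"offset":[-0.007,0.04,0],"angular":[0,0,0],"gripper":-1},{"offset":[-0.015,0.037,0],"angular":[0,0,0],"gripper":-1},{"offset":[-0.023,0.032,0],"angular":[0,0,0],"gripper":-1},{"offset":[-0.03,0.027,0],"angular":[0,0,0],"gripper":-1},{"offset":[-0.035,0.018,0],"angular":[0,0,0],"gripper":-1},{"offset":[-0.039,0.01,0],"angular":[0,0,0],"gripper":-1},{"offset":[-0.04,0,0],"angular":[0,0,0],"gripper":-1},{"offset":[-0.039,-0.005,0],"angular":[0,0,0],"gripper":-1},{"offset":[-0.04,-0.006,0],"angular":[0,0,0],"gripper":-1},{"offset":[-0.039,-0.008,0],"angular":[0,0,0],"gripper":-1}]}}

```text
t: 9.15
eef_pos: [483.8, 68.8, 39.9]
eef_rot: [-0.072, 0.997, 0.0, 0.0]
wrist_force: [1.9, 2.6, -0.0]
finger_gap: -0.001
```

```bash
python3 - <<'E'
from h import *
s,c=wrist(); print("wrist",bar(c,50,"b2")); print("top",bar(imaging.camera("top"),49,"t2"))
print((s["eef_pos"][:2]-C)@M)
E
```

```text
wrist (np.int64(207), 173, 80, np.float64(3.4703315881326353))
top (np.int64(206), 123, 70, np.float64(3.4528795811518327))
[-18.21673221  55.34944389]
```

Emit:
{"method": "arm_command", "body": {"moves": [{"offset":[-0.037,-0.015,0],"angular":[0,0,0],"gripper":-1},{"offset":[-0.032,-0.025,0],"angular":[0,0,0],"gripper":-1},{"offset":[-0.025,-0.03,0],"angular":[0,0,0],"gripper":-1},{"offset":[-0.018,-0.036,0],"angular":[0,0,0],"gripper":-1},{"offset":[-0.008,-0.039,0],"angular":[0,0,0],"gripper":-1},{"offset":[0.001,-0.04,0],"angular":[0,0,0],"gripper":-1},{"offset":[0.005,-0.04,0],"angular":[0,0,0],"gripper":-1},{"offset":[0.006,-0.039,0],"angular":[0,0,0],"gripper":-1},{"offset":[0.006,-0.04,0],"angular":[0,0,0],"gripper":-1},{"offset":[0.014,-0.037,0],"angular":[0,0,0],"gripper":-1}]}}

```text
t: 10.5
eef_pos: [463.0, -17.6, 39.7]
eef_rot: [-0.071, 0.997, -0.0, 0.0]
wrist_force: [0.0, -0.1, -0.5]
finger_gap: -0.0
```

```bash
python3 - <<'E'
from h import *
s,c=wrist(); print("wrist",bar(c,51,"b3")); print("top",bar(imaging.camera("top"),51))
print((s["eef_pos"][:2]-C)@M)
E
```

```text
wrist (np.int64(257), 41, 18, np.float64(4.342931937172775))
top (np.int64(112), 138, 127, np.float64(1.8123909249563699))
[-51.0624221  -27.28152491]
```

Emit:
{"method": "arm_command", "body": {"moves": [{"offset":[0.022,-0.034,0],"angular":[0,0,0],"gripper":-1},{"offset":[0.029,-0.027,0],"angular":[0,0,0],"gripper":-1},{"offset":[0.034,-0.02,0],"angular":[0,0,0],"gripper":-1},{"offset":[0.039,-0.011,0],"angular":[0,0,0],"gripper":-1},{"offset":[0.04,-0.002,0],"angular":[0,0,0],"gripper":-1},{"offset":[0.039,0.005,0],"angular":[0,0,0],"gripper":-1},{"offset":[0.04,0.006,0],"angular":[0,0,0],"gripper":-1},{"offset":[0.039,0.007,0],"angular":[0,0,0],"gripper":-1},{"offset":[0.037,0.015,0],"angular":[0,0,0],"gripper":-1},{"offset":[0.033,0.023,0],"angular":[0,0,0],"gripper":-1}]}}

```text
t: 11.85
eef_pos: [551.2, -26.0, 39.6]
eef_rot: [-0.072, 0.997, 0.0, -0.0]
wrist_force: [-1.5, -1.6, 0.0]
finger_gap: -0.005
```

```bash
python3 - <<'E'
from h import *
s,c=wrist(); print("wrist",bar(c,51.5,"b4")); print("top",bar(imaging.camera("top"),51.5))
print((s["eef_pos"][:2]-C)@M)
steps((34.53,-48.27),40)
E
```

```text
wrist (np.int64(359), 187, 114, np.float64(6.123036649214661))
top (np.int64(161), 120, 118, np.float64(2.667539267015707))
[ 35.08254499 -48.02172996]
0.027, 0.030
0.018, 0.035
0.010, 0.039
0.001, 0.039
-0.006, 0.040
-0.005, 0.040
-0.006, 0.039
-0.012, 0.038
-0.021, 0.034
-0.028, 0.029
-0.034, 0.020
-0.038, 0.013
-0.040, 0.003
-0.040, -0.005
-0.039, -0.005
-0.040, -0.006
-0.037, -0.014
-0.034, -0.022
-0.027, -0.029
-0.020, -0.034
-0.012, -0.038
-0.002, -0.040
0.006, -0.040
0.005, -0.040
0.006, -0.039
0.011, -0.039
0.019, -0.034
0.027, -0.030
0.034, -0.022
0.037, -0.013
0.040, -0.005
0.040, 0.004
0.039, 0.005
0.040, 0.006
0.038, 0.012
0.034, 0.021
0.028, 0.028
0.022, 0.034
0.012, 0.038
0.004, 0.039
cmd mount now [ 53.28 -17.87]
```

View pics/b4.png

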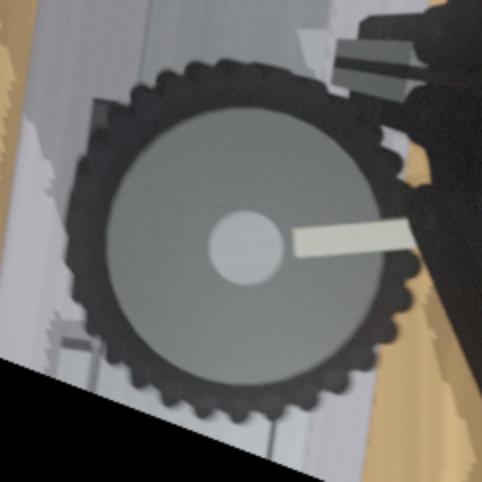

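The bar is at 359° in the world frame, so the joint is at about 6.1 rad after one orbit. On to the second orbit.

Emit:
{"method": "arm_command", "body": {"moves": [{"offset":[0.027,0.03,0],"angular":[0,0,0],"gripper":-1},{"offset":[0.018,0.035,0],"angular":[0,0,0],"gripper":-1},{"offset":[0.01,0.039,0],"angular":[0,0,0],"gripper":-1},{"offset":[0.001,0.039,0],"angular":[0,0,0],"gripper":-1},{"offset":[-0.006,0.04,0],"angular":[0,0,0],"gripper":-1},{"offset":[-0.005,0.04,0],"angular":[0,0,0],"gripper":-1},{"offset":[-0.006,0.039,0],"angular":[0,0,0],"gripper":-1},{"offset":[-0.012,0.038,0],"angular":[0,0,0],"gripper":-1},{"offset":[-0.021,0.034,0],"angular":[0,0,0],"gripper":-1},{"offset":[-0.028,0.029,0],"angular":[0,0,0],"gripper":-1}]}}

```text
t: 13.2
eef_pos: [544.2, 65.1, 39.5]
eef_rot: [-0.072, 0.997, 0.0, -0.001]
wrist_force: [0.1, -0.4, 0.0]
finger_gap: -0.004
```

```bash
python3 - <<'E'
from h import *
s,c=wrist(); print("wrist",bar(c,52,"b5")); print("top",bar(imaging.camera("top"),52))
E
```

```text
wrist (np.int64(56), 160, 93, np.float64(0.8350785340314136))
top (np.int64(54), 106, 59, np.float64(0.800174520069808))
```

Emit:
{"method": "arm_command", "body": {"moves": [{"offset":[-0.034,0.02,0],"angular":[0,0,0],"gripper":-1},{"offset":[-0.038,0.013,0],"angular":[0,0,0],"gripper":-1},{"offset":[-0.04,0.003,0],"angular":[0,0,0],"gripper":-1},{"offset":[-0.04,-0.005,0],"angular":[0,0,0],"gripper":-1},{"offset":[-0.039,-0.005,0],"angular":[0,0,0],"gripper":-1},{"offset":[-0.04,-0.006,0],"angular":[0,0,0],"gripper":-1},{"offset":[-0.037,-0.014,0],"angular":[0,0,0],"gripper":-1},{"offset":[-0.034,-0.022,0],"angular":[0,0,0],"gripper":-1},{"offset":[-0.027,-0.029,0],"angular":[0,0,0],"gripper":-1},{"offset":[-0.02,-0.034,0],"angular":[0,0,0],"gripper":-1}]}}

```text
t: 14.55
eef_pos: [457.4, 43.9, 39.7]
eef_rot: [-0.071, 0.997, -0.0, -0.0]
wrist_force: [0.4, -0.1, -0.1]
finger_gap: -0.002
```

```bash
python3 - <<'E'
from h import *
s,c=wrist(); print("wrist",bar(c,53,"b6")); print("top",bar(imaging.camera("top"),53))
E
```

```text
wrist (np.int64(251), 38, 20, np.float64(4.238219895287958))
top (np.int64(119), 108, 76, np.float64(1.9345549738219896))
```

Drive is lighter this time (joint ≈ 8.2). I'll press a little deeper and use the averaged centre.

```bash
sed -i 's/C=np.array(\[509.7,16.6\])/C=np.array([510.4,17.2])/' h.py; python3 - <<'E'
from h import *
s=read_state(); m=(s["eef_pos"][:2]-C)@M; print(m)
steps(m,40,Rr=40.5)
E
```

```text
[-48.63046433  33.71798179]
-0.000, -0.042
0.000, -0.040
0.006, -0.040
0.006, -0.039
0.006, -0.040
0.014, -0.037
0.022, -0.033
0.030, -0.027
0.036, -0.018
0.039, -0.009
0.040, 0.001
0.039, 0.006
0.040, 0.005
0.039, 0.009
0.035, 0.018
0.031, 0.026
0.023, 0.033
0.014, 0.037
0.005, 0.040
-0.005, 0.039
-0.005, 0.040
-0.006, 0.039
-0.009, 0.039
-0.018, 0.036
-0.026, 0.030
-0.033, 0.022
-0.038, 0.014
-0.039, 0.005
-0.040, -0.005
-0.040, -0.005
-0.039, -0.006
-0.038, -0.013
-0.033, -0.022
-0.027, -0.030
-0.019, -0.035
-0.010, -0.039
-0.000, -0.039
0.006, -0.040
0.005, -0.040
0.006, -0.039
cmd mount now [-51.48 -16.13]
```

Emit:
{"method": "arm_command", "body": {"moves": [{"offset":[0.004,-0.042,0],"angular":[0,0,0],"gripper":-1},{"offset":[0,-0.04,0],"angular":[0,0,0],"gripper":-1},{"offset":[0.006,-0.04,0],"angular":[0,0,0],"gripper":-1},{"offset":[0.006,-0.039,0],"angular":[0,0,0],"gripper":-1},{"offset":[0.006,-0.04,0],"angular":[0,0,0],"gripper":-1},{"offset":[0.014,-0.037,0],"angular":[0,0,0],"gripper":-1},{"offset":[0.022,-0.033,0],"angular":[0,0,0],"gripper":-1},{"offset":[0.03,-0.027,0],"angular":[0,0,0],"gripper":-1},{"offset":[0.036,-0.018,0],"angular":[0,0,0],"gripper":-1},{"offset":[0.039,-0.009,0],"angular":[0,0,0],"gripper":-1}]}}

```text
t: 15.9
eef_pos: [498.1, -39.2, 39.8]
eef_rot: [-0.071, 0.997, -0.002, -0.001]
wrist_force: [-6.4, -15.5, 5.3]
finger_gap: -0.003
```

```bash
python3 - <<'E'
from h import *
s,c=wrist(); print("wrist",bar(c,53,"b7")); print("top",bar(imaging.camera("top"),53)); print((s["eef_pos"][:2]-C)@M)
E
```

```text
wrist (np.int64(112), 113, 41, np.float64(1.8123909249563699))
top (np.int64(0), 128, 114, np.float64(6.140488656195463))
[-20.17692439 -54.124379  ]
```

Emit:
{"method": "arm_command", "body": {"moves": [{"offset":[0.04,0.001,0],"angular":[0,0,0],"gripper":-1},{"offset":[0.039,0.006,0],"angular":[0,0,0],"gripper":-1},{"offset":[0.04,0.005,0],"angular":[0,0,0],"gripper":-1},{"offset":[0.039,0.009,0],"angular":[0,0,0],"gripper":-1},{"offset":[0.035,0.018,0],"angular":[0,0,0],"gripper":-1},{"offset":[0.031,0.026,0],"angular":[0,0,0],"gripper":-1},{"offset":[0.023,0.033,0],"angular":[0,0,0],"gripper":-1},{"offset":[0.014,0.037,0],"angular":[0,0,0],"gripper":-1},{"offset":[0.005,0.04,0],"angular":[0,0,0],"gripper":-1},{"offset":[-0.005,0.039,0],"angular":[0,0,0],"gripper":-1}]}}

```text
t: 17.25
eef_pos: [565.2, 17.6, 40.3]
eef_rot: [-0.072, 0.997, -0.0, 0.001]
wrist_force: [7.1, -2.2, 0.4]
finger_gap: -0.0
```

```bash
python3 - <<'E'
from h import *
s,c=wrist(); print("wrist",bar(c,53,"b8")); print("top",bar(imaging.camera("top"),53)); print((s["eef_pos"][:2]-C)@M)
E
```

```text
wrist (np.int64(11), 189, 117, np.float64(0.049738219895287955))
top (np.int64(92), 116, 83, np.float64(1.463350785340314))
[54.28593724 -7.40717705]
```

Bar at 11°, so the joint is at about 12.6 rad, which is two turns. I'll back off, go up and check.

Emit:
{"method": "arm_command", "body": {"moves": [{"offset":[0.05,0.007,0],"angular":[0,0,0],"gripper":-1},{"offset":[0.05,0.007,0],"angular":[0,0,0],"gripper":-1},{"offset":[0,0,0.2],"angular":[0,0,0],"gripper":-1},{"offset":[0,0,0.2],"angular":[0,0,0],"gripper":-1},{"offset":[0,0,0.2],"angular":[0,0,0],"gripper":-1},{"offset":[-0.12,0.02,0.2],"angular":[0,0,0],"gripper":-1},{"offset":[-0.15,0.02,0],"angular":[0,0,0],"gripper":-1},{"offset":[-0.15,0.02,0],"angular":[0,0,0],"gripper":-1},{"offset":[0,0,0],"angular":[0,0,0],"gripper":-1},{"offset":[0,0,0],"angular":[0,0,0],"gripper":-1}]}}

```text
t: 18.6
eef_pos: [484.8, 35.4, 240.0]
eef_rot: [-0.072, 0.997, -0.0, 0.0]
wrist_force: [-0.1, 1.0, 0.2]
finger_gap: -0.0
```

```bash
python3 - <<'E'
from h import *
s,c=wrist(); save(c,"w3"); print(s["t"],s["eef_pos"],(s["eef_pos"][:2]-C)@M)
for h in(48,51.5,55): print(bar(c,h,"c%d"%h))
for k,z in dict(collar_top=55,push_face=38).items():
    for r in imaging.pinpoint(c,k)[:1]: print(k,round(r["conf"],2),(onz(c,r["centre"],z)[:2]-C)@M)
# grey-top ellipse width at assumed height, first vs now
def diam(img,z,c):
    g=cv2.cvtColor(collar(c,C,z),cv2.COLOR_RGB2GRAY); m=((g>80)&(g<150)).astype(np.uint8)
    n,l,st,ct=cv2.connectedComponentsWithStats(m); k=l[120+30,120-30]; return st[k],ct[k]
print(diam(None,55,c))
a=dict(c); a["color"]=cv2.imread("pics/w0.png")[:,:,::-1]
E
```

```text
18.6 [484.82205569  35.41127402 240.00326621] [-22.73789154  21.65340678]
(np.int64(10), 179, 108, np.float64(0.03228621291448516))
(np.int64(10), 179, 107, np.float64(0.03228621291448516))
(np.int64(11), 179, 106, np.float64(0.049738219895287955))
collar_top 0.6 [-0.08606172 -0.65227831]
push_face 0.85 [ -2.68746977 125.32200733]
(array([    0,     0,   241,   241, 28169], dtype=int32), array([104.65589833, 108.03944052]))
```

View pics/w3.png

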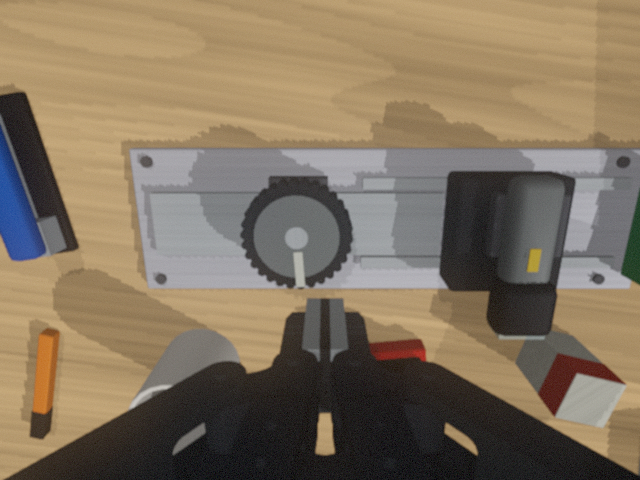

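View: the collar is at (297,237) with its bar along mount +x, and the cradle is still at its start (face x≈443, 125 mm). Next I'll go down between them.

Emit:
{"method": "arm_command", "body": {"moves": [{"offset":[0.016,0.101,0],"angular":[0,0,0],"gripper":-1},{"offset":[0.016,0.101,0],"angular":[0,0,0],"gripper":-1},{"offset":[0.016,0.101,0],"angular":[0,0,0],"gripper":-1},{"offset":[0,0,0],"angular":[0,0,0],"gripper":-1},{"offset":[0,0,-0.16],"angular":[0,0,0],"gripper":-1},{"offset":[0,0,-0.16],"angular":[0,0,0],"gripper":-1},{"offset":[0,0,-0.16],"angular":[0,0,0],"gripper":-1},{"offset":[0,0,-0.16],"angular":[0,0,0],"gripper":-1},{"offset":[0,0,-0.16],"angular":[0,0,0],"gripper":-1},{"offset":[0,0,0],"angular":[0,0,0],"gripper":-1}]}}

```text
t: 20.0
eef_pos: [494.4, 110.4, 37.5]
eef_rot: [-0.071, 0.997, -0.0, -0.003]
wrist_force: [-0.4, 0.0, 0.1]
finger_gap: -0.002
```

```bash
python3 - <<'E'
from h import *
s=read_state(); print(s["t"],s["eef_pos"],(s["eef_pos"][:2]-C)@M,s["wrist_force"])
E
```

```text
20.0 [494.35098467 110.40738415  37.50049464] [-2.67336787 94.54121037] [-0.42308155  0.04620301  0.10377904]
```

Emit:
{"method": "arm_command", "body": {"moves": [{"offset":[-0.003,0.02,0],"angular":[0,0,0],"gripper":-1},{"offset":[-0.003,0.02,0],"angular":[0,0,0],"gripper":-1},{"offset":[-0.003,0.02,0],"angular":[0,0,0],"gripper":-1},{"offset":[-0.003,0.02,0],"angular":[0,0,0],"gripper":-1},{"offset":[-0.003,0.02,0],"angular":[0,0,0],"gripper":-1},{"offset":[-0.003,0.02,0],"angular":[0,0,0],"gripper":-1},{"offset":[0,0,0],"angular":[0,0,0],"gripper":-1},{"offset":[0,0,0],"angular":[0,0,0],"gripper":-1},{"offset":[0,0,0],"angular":[0,0,0],"gripper":-1},{"offset":[0,0,0],"angular":[0,0,0],"gripper":-1}]}}

```text
t: 21.25
eef_pos: [491.4, 141.1, 39.7]
eef_rot: [-0.072, 0.997, 0.0, -0.0]
wrist_force: [0.5, -0.1, 0.0]
finger_gap: 0.001
```

The cradle slides freely, which confirms the pin has released. I'll push on to the stop.

Emit:
{"method": "arm_command", "body": {"moves": [{"offset":[-0.0035,0.024,0],"angular":[0,0,0],"gripper":-1},{"offset":[-0.0035,0.024,0],"angular":[0,0,0],"gripper":-1},{"offset":[-0.0035,0.024,0],"angular":[0,0,0],"gripper":-1},{"offset":[-0.0035,0.024,0],"angular":[0,0,0],"gripper":-1},{"offset":[-0.0035,0.024,0],"angular":[0,0,0],"gripper":-1},{"offset":[-0.0035,0.024,0],"angular":[0,0,0],"gripper":-1},{"offset":[-0.0035,0.024,0],"angular":[0,0,0],"gripper":-1},{"offset":[-0.0035,0.024,0],"angular":[0,0,0],"gripper":-1},{"offset":[-0.0035,0.024,0],"angular":[0,0,0],"gripper":-1},{"offset":[-0.0035,0.024,0],"angular":[0,0,0],"gripper":-1}]}}

```text
t: 22.5
eef_pos: [482.7, 201.6, 39.8]
eef_rot: [-0.072, 0.997, 0.0, 0.0]
wrist_force: [1.5, -3.3, -0.9]
finger_gap: 0.001
```

Emit:
{"method": "arm_command", "body": {"moves": [{"offset":[-0.002,0.012,0],"angular":[0,0,0],"gripper":-1},{"offset":[-0.002,0.012,0],"angular":[0,0,0],"gripper":-1},{"offset":[-0.001,0.008,0],"angular":[0,0,0],"gripper":-1},{"offset":[0,0,0],"angular":[0,0,0],"gripper":-1},{"offset":[0,0,0],"angular":[0,0,0],"gripper":-1},{"offset":[0,0,0],"angular":[0,0,0],"gripper":-1},{"offset":[0,0,0],"angular":[0,0,0],"gripper":-1},{"offset":[0,0,0],"angular":[0,0,0],"gripper":-1},{"offset":[0,0,0],"angular":[0,0,0],"gripper":-1},{"offset":[0,0,0],"angular":[0,0,0],"gripper":-1}]}}

```text
t: 23.75
eef_pos: [482.0, 205.9, 39.8]
eef_rot: [-0.07, 0.998, -0.004, 0.0]
wrist_force: [3.3, -22.0, 2.1]
finger_gap: -0.001
```

```bash
python3 - <<'E'
from h import *
s=read_state(); print(s["t"],s["eef_pos"],(s["eef_pos"][:2]-C)@M,s["wrist_force"])
E
```

```text
23.75 [482.02880071 205.88605815  39.84217915] [ -1.33555444 190.80243652] [  3.34779648 -22.04915415   2.1261411 ]
```

22 N against the stop. Backing off, going up, and checking.

Emit:
{"method": "arm_command", "body": {"moves": [{"offset":[0.006,-0.04,0],"angular":[0,0,0],"gripper":-1},{"offset":[0.011,-0.08,0],"angular":[0,0,0],"gripper":-1},{"offset":[0,0,0],"angular":[0,0,0],"gripper":-1},{"offset":[0,0,0.16],"angular":[0,0,0],"gripper":-1},{"offset":[0,0,0.16],"angular":[0,0,0],"gripper":-1},{"offset":[0,0,0.16],"angular":[0,0,0],"gripper":-1},{"offset":[0,0,0.16],"angular":[0,0,0],"gripper":-1},{"offset":[0,0,0.16],"angular":[0,0,0],"gripper":-1},{"offset":[0,-0.16,0],"angular":[0,0,0],"gripper":-1},{"offset":[0,-0.16,0],"angular":[0,0,0],"gripper":-1}]}}

```text
t: 25.0
eef_pos: [485.6, 99.4, 240.3]
eef_rot: [-0.073, 0.997, 0.0, 0.001]
wrist_force: [0.7, -0.1, 0.8]
finger_gap: 0.003
```

```bash
python3 - <<'E'
from h import *
s,c=wrist(); save(c,"w4"); print(s["t"],s["eef_pos"],s["wrist_force"],bar(c,55))
for k,z in dict(collar_top=55,push_face=38).items():
    for r in imaging.pinpoint(c,k)[:1]: print(k,round(r["conf"],2),(onz(c,r["centre"],z)[:2]-C)@M)
c=imaging.camera("side");save(c,"side1")
for k in("mug","stamp","carton","stapler","mouse","marker"):
    for r in imaging.pinpoint(c,k)[:1]: print(k,round(r["conf"],2),np.round(onz(c,r["centre"],0)))
E
```

```text
25.0 [485.63230619  99.43689662 240.30049325] [ 0.66011841 -0.12673098  0.76180742] (np.int64(4), 173, 107, np.float64(6.210296684118674))
collar_top 0.82 [-1.15485346 -2.2299894 ]
push_face 0.91 [ -2.82585989 206.52556148]
mug 0.85 [668. -68.   0.]
stamp 0.66 [ 499. -223.    0.]
carton 0.87 [616. 272.   0.]
stapler 0.91 [ 500. -225.    0.]
mouse 0.85 [ 477. -390.    0.]
marker 0.72 [ 719. -210.   -0.]
```

View pics/w4.png

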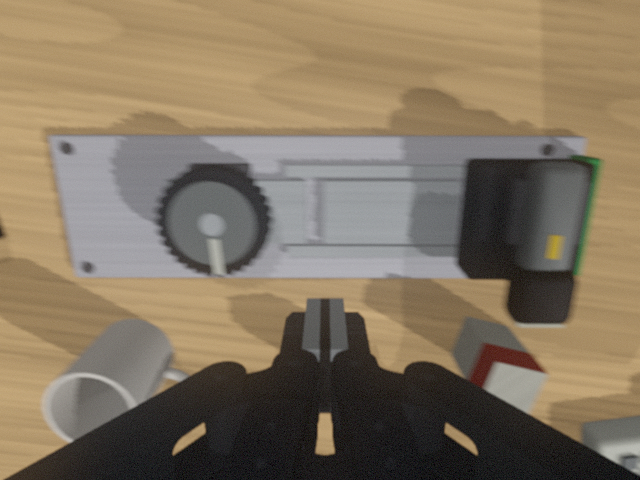

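The cradle at (525,218) is against the green stop, with its face about 206 mm from the axis against a nominal 205. The bar at (217,257) points along mount +x, so the collar is two turns loose. The hand is clear and still, and the bystanders are where they were, within the accuracy of the network.

```bash
python3 -c "
from station import *
print(ctrl.sign_off(), read_state()['wrist_force'])"
```

```text
the job is handed in; nothing more can be done
the job is handed in; nothing more can be done
```

The collar is loosened by two turns and the scanner cradle is against the green end stop. I handed the job in at about 25 s; the hand-in reports no verdict.

- **Collar:** I rolled the shut fingers round the rim, never gripping it. The white bar now points along mount +x, which puts the joint at about 12.5–12.6 rad. The last two wrist pictures put the bar 5–7° apart, which is within calibration error. The bar alone cannot count turns. I followed it from call to call, and the cradle sliding freely means the collar is past the 1.5-turn lock.
- **Cradle:** I pushed it with the finger back until it met the stop at 22 N. Its face then measured about 206 mm from the collar axis, against a nominal 205.
- **Other things on the desk:** The side camera found the mug, carton, stapler, mouse and marker within about 11 mm of where it first saw them, about its own error. For the stamp it reported the stapler's position instead, so that check failed. The arm never worked near the stamp, but its position is not confirmed.
- **Hand:** It finished about 240 mm above the desk with no contact force.

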